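Set the rice-mould frame on its two pins and bolt it down

TASK

Make the rice mould ready: pick up the white mould frame by its handle and hang it on the two steel pins of the wooden mould board, both holes at once, until it lies flat on the board. The pin bar was left shifted along its slot by up to a finger's width either way, so feel for the pins gently instead of forcing the frame down; then push the bolt at the front of the board fully home over the frame's edge, let go, and leave the other things where they are.

Things in the scene. Friction and masses are not known exactly. Their poses are not given: they have to be found in the camera images.
- board: Fixed wooden mould board, 190 mm (its y) x 130 mm (x -65 to +65) x 18 mm high, with a 70 mm wide tab on its front (-x, to x = -120) that carries the bolt. Origin at the centre of the underside of the 190 x 130 part; z up. A slot along y at x = 0 holds the pin bar.
- slot_middle (a point): Middle of the slot, on the board's top (z = 18 mm). The pin bar in it has two upright steel pins, 10 mm thick, 130 mm apart along the board's y, 22 mm high above the board, 1 mm chamfer at the tip. Nominally they stand 65 mm either side of this point, but both are shifted together along y by an unreported 0 to 16 mm, either way. The bar is clamped there and will not move.
- mould_frame: White frame, 0.25 to 0.4 kg: flange 116 (x) x 160 (y) x 10 mm thick, a walled mould 80 x 100 mm on it (walls to 34 mm high), a handle across. Two 12.5 mm round through holes in the flange at x = 0, y = -65 and +65 mm. Origin: centre of its underside, z up; the same after half a turn. Seated: underside on the board's top, its y along the board's y.
- frame_handle (a point): Centre of the frame's wooden handle bar, 70 mm above its underside: 16 mm wide (frame x), 16 mm high, 110 mm long (frame y), on two posts at y = -47 and +47 mm. Grip it across the 16 mm here, above the centre of mass.
- bolt (a joint): Steel bolt on the board's front tab; slides along the board's +x from 0 (open; starts at 0 to 4 mm) to 0.024 m (home, a hard stop). Its 14 mm wide tongue (30 to 38 mm above the worktop) passes 2 mm above the seated frame's flange, overlapping it by about 10 mm; it cannot go home before the frame is seated. Needs about 4 N to slide; stays where left.
- bolt_knob (a point): Centre of the bolt's black finger knob, 63 mm above the worktop: 10 mm thick (board x), 22 mm wide (y), 22 mm high, on a steel neck 10 x 12 mm that rises from the bolt. With the bolt at 0 it is at x = -96 mm, y = 0 of the board. Push its -x face towards the board's +x, or pinch it.
- tongs: Steel tongs lying on the worktop, 90 x 152 x 13 mm; a bystander. Origin at the centre of its underside.
- herb_dish: White enamel dish with herbs, 95 x 87 x 46 mm; a bystander. Origin at the centre of its underside.
- label_tape: Roll of tape lying flat, 98 mm across, 25 mm high; a bystander. Origin at the centre of its underside.
- sesame_jar: Glass jar with a grey lid, 54 mm across, 85 mm high; a bystander. Origin at the centre of its underside.
- pepper_mill: Small glass shaker with a domed grey top, 44 mm across, 90 mm high; a bystander. Origin at the centre of its underside.
Not all that is in view belongs to the job. What is shaped like the mould_frame but red is not meant.

How it is judged:
By the outcome, as a careful person would: the job done as asked, in the order asked, and still so for the second after the job is handed in, with the robot touching nothing.
It also fails if it takes over 72 s, if anything falls off the work surface, if the arm or the gripper's body presses on something with over 40 N, if the wrist force passes 120 N, or if a joint passes its speed limit or range.

ROBOT

A 7-joint arm with a two-finger parallel gripper is mounted at the origin on a cart in front of the work surface, level with it; the furniture and walls round the work are solid. World frame = base frame: x ahead of the robot, y to its left, z up, the work surface at z = 0. Lengths are in m, angles in rad, forces in N, time in s.
With the tool pointing down it reaches from about 0.4 to 0.85 m from the base axis. Payload 10.4 kg.
Tool frame: the origin (TCP) lies at the very end of the fingers, on their centre line; the grasp point (between the pads) lies 19 mm behind it; z points along the fingers, y is the line along which they close (so a half turn about z gives the same grasp; the last joint's range is limited). The gripper opens to 87 mm and grips with 3 to 60 N. Pads are 19 mm wide; open, the fingers measure 117 mm over their backs; the gripper's body (75 mm by 190 mm) begins 51 mm behind the grasp point.
Start: joints at [1.167, 0.332, -0.065, 1.46, 0.022, 1.35, -0.088], TCP at [0.232, -0.58, 0.223] pointing down, gripper open.
Joint ranges: [-2.6, 2.6], [-0.5, 2.12], [-1.47, 1.34], [0.16, 2.42], [-1.27, 4.41], [0.06, 2.06], [-2.6, 2.6]. Speed limits (rad/s): [2.22, 2.22, 2.79, 2.79, 3.14, 3.14, 3.14].

INTERFACE

Orientations are given as a unit quaternion [x, y, z, w].
In Python, from bench import * gives the robot as it stands.
- The arm moves only by the tool step_arm, never from a script. Its arguments are lists of equal length, an entry for each row: "delta_pos": the shift along the world's x, y, z in units of 25 mm (1.0 is 25 mm), a list of three; "turn": the turn about the world's z in units of 0.12 rad (1.0 is 0.12 rad). In form: {"delta_pos": [[tx, ty, tz], ...], "turn": [turn, ...]}. A call has 1 to 12 rows; each row shifts and turns the commanded pose from where the row before left it; what a row does not reach is not made up. A row lasts 1/10 s, in which the tool goes at most 50 mm and 8.59 degrees, less where a joint would pass 70% of its speed; a pose out of reach is approached as far as the arm can. A call with a number of a shift or a turn outside -1 to 1 is refused whole. A call with a gripper value outside its range is refused whole. "grip" is the closure, from 0 (fully open) to 1 (shut), set as the call begins (left out, the last holds). The fingers move at their own pace and stop on an object; "newtons" is the grip in N (left out, the last holds). Time passes only in rows, so rows that do not move let the fingers close. It gives the time, the measured TCP pose, the force, the opening and the grip force at its end, in the units of the state.
- read_state(): the state, without advancing time (a new reading comes with each control period).
- camera(name): name is "side" or "top" or "wrist"; returns a dict with "image" (384x512x3 uint8, red, green, blue), "z_map" (384x512 float32, m along the optical axis (not along the pixel's ray), 0 where there is no reading), "mtx" (3x3 intrinsics, pixels), "view" (4x4, takes a point from world to camera coordinates). Camera axes: x right, y up, looking along -z (the intrinsics and any distortion apply to the point x, -y, -z); pixel columns grow to the right and rows downward; lengths in m; the calibration is good to about 2 mm. The wrist camera is an equidistant fisheye: a pixel r from the principal point sees the ray r / f radians off the axis. A picture is of the moment at which its call begins.
- close_job(): hands the job in; it is judged then, once.
The state is a dict: "time": time; "joint_positions": joint angles; "joint_vel": joint speeds; "joint_torque": joint torques, N m; "ee_pos": TCP position; "eef_rot": TCP orientation; "ft_force": force on the tool from outside, world axes, zero at the start; "torque": the same for the moment, N m; "width": finger opening in m; "grip_force": force on a finger pad.
Only numpy, scipy, OpenCV 4.12 (cv2) and the standard library are available. Lean on these libraries where they do the work, as an engineer would, in place of code of your own. Each camera call takes 0.05 s, during which the arm holds its last target. There are 200 camera calls.

## Working session

There is one attempt and no reset: what is moved stays moved. The work goes in short steps, Python scripts to look and compute and a tool call to move; the robot and the scene stay as the last step left them, time stands still between calls to the robot, and variables do not carry over. Pictures are saved under pics/ and viewed, at most 10 in all, crops included, and the job is handed in when it is done.

Besides the shell and the picture viewer there is one more tool, called after ">>>" as name(argument=value, ...), one argument or row to a line, values as JSON. step_arm: Moves the arm, as the interface text tells. Shifts and turns lie within -1 to 1; 1 stands for 25 mm of shift or 0.12 rad of turn. Its arguments: {"type":"object","properties":{"delta_pos":{"type":"array"},"turn":{"type":"array"},"grip":{"type":"number"},"newtons":{"type":"number"}},"required":["delta_pos","turn"]}

```bash
mkdir -p pics
python3 - <<'E'
from bench import *
import cv2, numpy as np
s=read_state(); print(s)
for n in ("top","side"):
    c=camera(n); np.savez(f"{n}.npz",**c); cv2.imwrite(f"pics/{n}.png",cv2.resize(c["image"][...,::-1],(768,576),interpolation=cv2.INTER_CUBIC)); print(c["mtx"],c["view"],c.keys())
E
```

```text
{'time': 0.0, 'joint_positions': array([ 1.1674124 ,  0.33290805, -0.0647154 ,  1.46096818,  0.02164351,
        1.34990511, -0.08852015]), 'joint_vel': array([-0.00150841, -0.00030169,  0.0004512 , -0.00030814, -0.00019763,
       -0.00132082,  0.00124036]), 'joint_torque': array([ 2.06394543e-04, -6.23248959e+01,  2.49636039e-02, -3.89888906e+01,
       -6.13347092e-02,  3.97779245e-02,  1.28026682e-04]), 'ee_pos': array([ 0.23211876, -0.57986414,  0.22171859]), 'eef_rot': array([ 9.81927446e-01,  1.89256267e-01, -1.93356993e-04, -7.20356922e-04]), 'ft_force': array([-0.03017013,  0.0035097 , -0.26755074]), 'torque': array([-0.00864194,  0.04980632, -0.00017568]), 'grip_force': 0.0, 'width': 0.08736756834929235}
[[445.01891748   0.         259.66660184]
 [  0.         445.01891748 185.66295261]
 [  0.           0.           1.        ]] [[-0.02448746 -0.99968926 -0.00466385 -0.20909927]
 [ 0.99815629 -0.02470855  0.05543927 -0.45376532]
 [-0.05553728 -0.00329768  0.99845117 -1.61182921]
 [ 0.          0.          0.          1.        ]] dict_keys(['image', 'z_map', 'mtx', 'view'])
[[392.32460395   0.         257.91254714]
 [  0.         392.32460395 190.73568501]
 [  0.           0.           1.        ]] [[ 0.80768815 -0.58903765 -0.02597115 -0.49410402]
 [ 0.26998751  0.3303298   0.90442743 -0.10593309]
 [-0.52416276 -0.7375072   0.42583627 -1.1199309 ]
 [ 0.          0.          0.          1.        ]] dict_keys(['image', 'z_map', 'mtx', 'view'])
```

View pics/top.png

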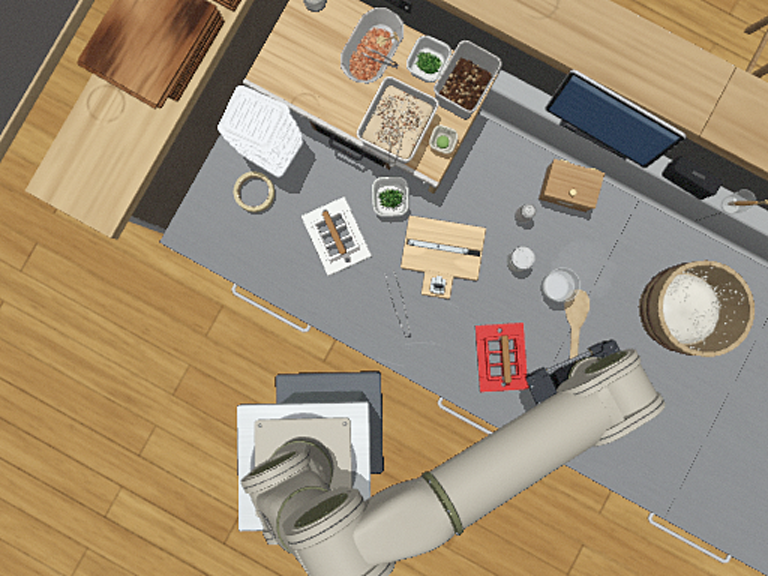

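View pics/side.png

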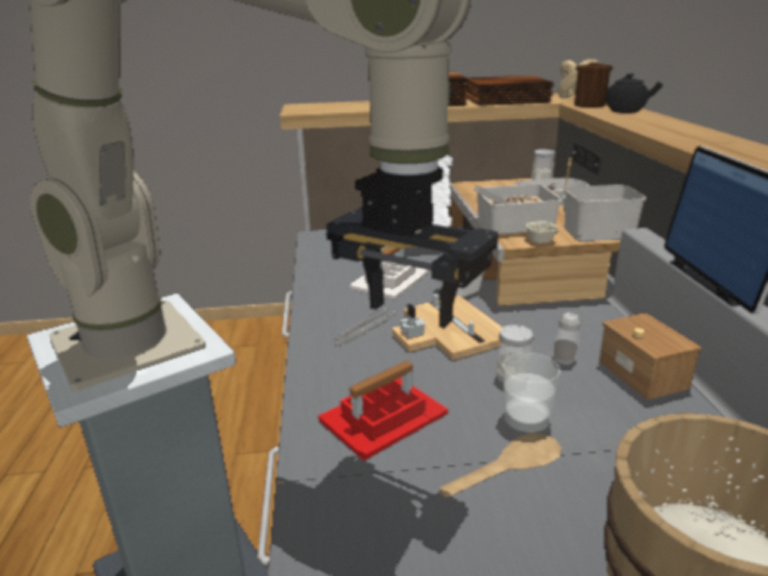

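The top view shows the white frame at about (337,236) with its handle running from (325,212) to (347,256). The board is at (444,247), with its tab and knob near (437,285). The red decoy is at (500,357) and the tongs are at (398,305).

```bash
cat > h.py <<'E'
import numpy as np, cv2
def cloud(c):
    K=c["mtx"];V=c["view"];z=c["z_map"].astype(float);v,u=np.mgrid[:384,:512]
    P=np.stack([(u-K[0,2])/K[0,0]*z,-(v-K[1,2])/K[1,1]*z,-z],-1)
    R=V[:3,:3];return (P-V[:3,3])@R
def onplane(c,uv,h):
    K=c["mtx"];V=c["view"];R=V[:3,:3];o=-R.T@V[:3,3]
    uv=np.atleast_2d(uv).astype(float);d=np.stack([(uv[:,0]-K[0,2])/K[0,0],-(uv[:,1]-K[1,2])/K[1,1],-np.ones(len(uv))],-1)@R
    return o+d*((h-o[2])/d[:,2])[:,None]
def rect(p):
    r=cv2.minAreaRect((p[:,:2]*1000).astype(np.float32)); return [np.round(x,2) for x in (np.array(r[0]),np.array(r[1]),r[2])],np.round(cv2.boxPoints(r),1).tolist()
E
python3 - <<'E'
from h import *
c=dict(np.load("top.npz")); P=cloud(c); I=c["image"].astype(int)
def reg(x0,y0,x1,y1): m=np.zeros((384,512),bool); s=1/1.5; m[int(y0*s):int(y1*s),int(x0*s):int(x1*s)]=1; return m
def big(m):
    n,l,st,ce=cv2.connectedComponentsWithStats(m.astype(np.uint8)); k=1+np.argmax(st[1:,4]); return l==k
F=reg(295,185,372,282); B=reg(395,205,495,305)
Z=P[...,2]
print("handle",rect(P[big(F&(Z>.062)&(Z<.09))]))
fm=big(F&(I.min(-1)>150)); 
vu=np.argwhere(fm); r=cv2.minAreaRect(vu[:,::-1].astype(np.float32)); print("flange",rect(onplane(c,vu[:,::-1],.010)), np.median(Z[fm]))
hm=big(F&(Z>.062)&(Z<.09));print(np.median(Z[hm]))
bm=B&(I[...,0]-I[...,2]>40)&(Z<.03)&(Z>.008)
vu=np.argwhere(big(bm)); vuu=vu[vu[:,0]<279/1.5]; print("board",rect(onplane(c,vuu[:,::-1],.018)))
tb=vu[vu[:,0]>283/1.5]; print("tab",rect(onplane(c,tb[:,::-1],.018)))
for a,b in((.03,.05),(.05,.09)):
    q=P[B&(Z>a)&(Z<b)]; print(a,len(q),np.round(q*1000)[:40].tolist())
print("table",np.median(Z[reg(420,310,470,340)]))
x=c["image"][200*2//3:310*2//3,295*2//3:500*2//3][...,::-1]; cv2.imwrite("pics/crop.png",cv2.resize(x,None,fx=5.5,fy=5.5,interpolation=cv2.INTER_CUBIC))
E
```

```text
handle ([array([558.67, -90.09]), array([110.34,  16.08]), np.float64(22.96)], [[504.70001220703125, -104.19999694824219], [511.0, -119.0], [612.5999755859375, -76.0], [606.2999877929688, -61.20000076293945]])
flange ([array([558.36, -91.94]), array([163.22, 120.66]), np.float64(23.12)], [[459.6000061035156, -68.5], [507.0, -179.5], [657.0999755859375, -115.4000015258789], [609.7000122070312, -4.400000095367432]]) 0.010675017415668654
0.07632258976994456
board ([array([ 513.91, -349.49]), array([188.89, 145.17]), np.float64(79.24)], [[425.0, -428.70001220703125], [567.5999755859375, -455.79998779296875], [602.9000244140625, -270.29998779296875], [460.20001220703125, -243.1999969482422]])
tab ([array([ 416.9 , -331.48]), array([69.06, 32.7 ]), np.float64(88.58)], [[399.70001220703125, -365.6000061035156], [432.3999938964844, -366.3999938964844], [434.1000061035156, -297.3999938964844], [401.3999938964844, -296.6000061035156]])
0.03 112 [[625.0, -266.0, 40.0], [622.0, -262.0, 38.0], [621.0, -265.0, 46.0], [618.0, -262.0, 41.0], [618.0, -265.0, 42.0], [614.0, -262.0, 45.0], [614.0, -265
[... 545 characters left out ...]
0, -333.0, 37.0], [450.0, -336.0, 41.0], [450.0, -340.0, 34.0], [450.0, -344.0, 38.0], [446.0, -321.0, 47.0], [447.0, -326.0, 37.0], [447.0, -329.0, 37.0], [447.0, -333.0, 36.0], [446.0, -336.0, 40.0], [446.0, -340.0, 38.0]]
0.05 19 [[606.0, -254.0, 51.0], [512.0, -402.0, 50.0], [431.0, -323.0, 69.0], [431.0, -327.0, 71.0], [431.0, -330.0, 70.0], [430.0, -333.0, 77.0], [430.0, -337.0, 75.0], [431.0, -341.0, 70.0], [427.0, -323.0, 74.0], [427.0, -327.0, 71.0], [427.0, -330.0, 76.0], [427.0, -333.0, 74.0], [427.0, -337.0, 74.0], [427.0, -340.0, 74.0], [424.0, -327.0, 63.0], [424.0, -330.0, 70.0], [424.0, -334.0, 67.0], [424.0, -337.0, 69.0], [423.0, -341.0, 70.0]]
table -0.00014780479587186686
```

View pics/crop.png

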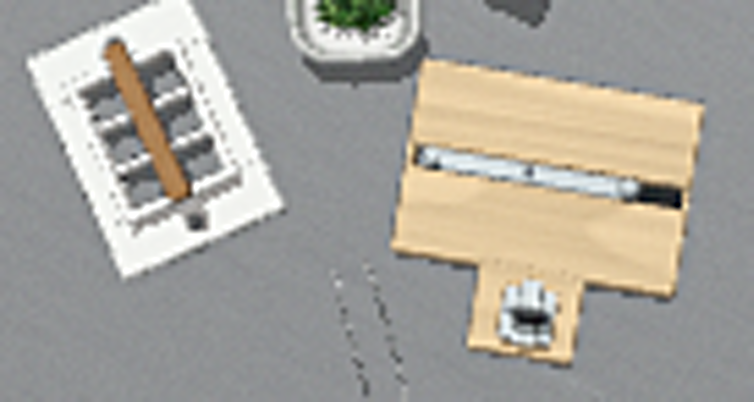

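Depth gives the pins at about (536,-274) and (512,-402) mm, so the board yaw is about -10.7°. The frame is at about (558,-91) with yaw -67°. I'll go over the board for a closer wrist look on the way to the frame.

>>> step_arm(
  delta_pos=[
    [0.83,0.8,0.1],
    [0.83,0.8,0.1],
    [0.83,0.8,0.1],
    [0.83,0.8,0.1],
    [0.83,0.8,0.1],
    [0.83,0.8,0.1],
    [0.83,0.8,0.1],
    [0.83,0.8,0.1],
    [0.83,0.8,0.1],
    [0.83,0.8,0.1],
    [0.83,0.8,0.1],
    [0,0,0],
  ],
  turn=[0,0,0,0,0,0,0,0,0,0,0,0.17],
)

```text
time: 1.3
ee_pos: [0.4638, -0.3561, 0.25]
eef_rot: [0.979, 0.203, 0.001, -0.001]
ft_force: [-0.3, -0.1, 0.4]
width: 0.0867
grip_force: 0.0
```

>>> step_arm(
  delta_pos=[
    [0,0,0],
    [0,0,0],
    [0,0,0],
  ],
  turn=[0,0,0],
)

```text
time: 1.6
ee_pos: [0.4596, -0.3613, 0.2499]
eef_rot: [0.98, 0.198, -0.0, 0.0]
ft_force: [0.0, -0.5, -0.4]
width: 0.0872
grip_force: 0.0
```

Run:
```python
from bench import *
from h import *
c=camera("wrist"); np.savez("w1.npz",**c); cv2.imwrite("pics/w1.png",cv2.resize(c["image"][...,::-1],(768,576),interpolation=cv2.INTER_CUBIC)); print(c["mtx"],c["view"])
s=read_state();print(s["ee_pos"],s["ft_force"])
```

```text
[[297.31863964   0.         258.18735544]
 [  0.         297.31863964 192.81718151]
 [  0.           0.           1.        ]] [[ 3.88277094e-01 -9.21542623e-01 -3.03653497e-04 -5.10449535e-01]
 [ 8.77292406e-01  3.69733818e-01 -3.06030944e-01 -2.23376914e-01]
 [ 2.82132830e-01  1.18558412e-01  9.52021517e-01 -5.04937344e-01]
 [ 0.00000000e+00  0.00000000e+00  0.00000000e+00  1.00000000e+00]]
[ 0.45969311 -0.36115694  0.24991502] [0.53857633 0.51200984 0.20963248]
```

View pics/w1.png

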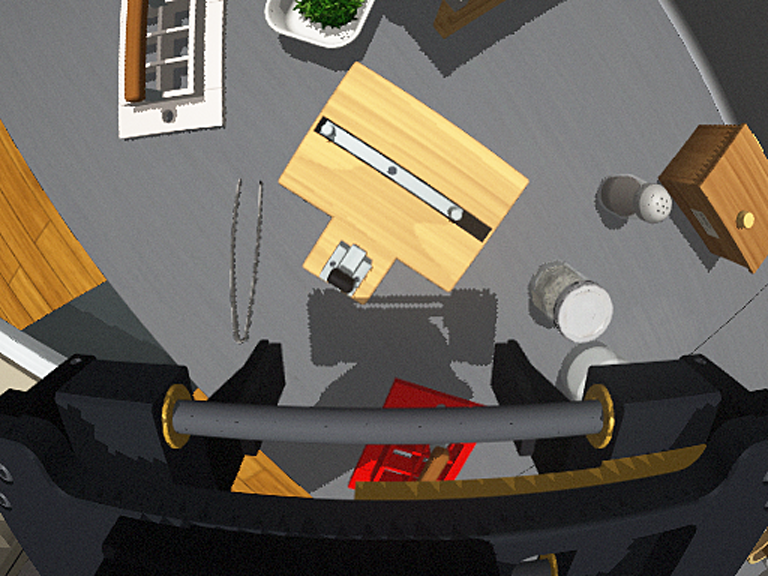

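The wrist view shows the pin tips at about (329,129) and (456,212), board corners at (357,62), (527,181), (450,291) and (280,182), and the black knob at (343,279).

```bash
cat >> h.py <<'E'
def fray(c,uv):
    K=c["mtx"];uv=np.asarray(uv,float).reshape(-1,1,2)
    n=cv2.fisheye.undistortPoints(uv,K,np.zeros(4)).reshape(-1,2)
    return np.stack([n[:,0],-n[:,1],-np.ones(len(n))],-1)
def fplane(c,uv,h):
    R=c["view"][:3,:3];o=-R.T@c["view"][:3,3];d=fray(c,uv)@R
    return o+d*((h-o[2])/d[:,2])[:,None]
def fcloud(c):
    v,u=np.mgrid[:384,:512];d=fray(c,np.stack([u,v],-1).reshape(-1,2))
    P=d*c["z_map"].reshape(-1,1).astype(float); return ((P-c["view"][:3,3])@c["view"][:3,:3]).reshape(384,512,3)
E
python3 - <<'E'
from h import *
c=dict(np.load("w1.npz"));P=fcloud(c);Z=P[...,2];I=c["image"].astype(int)
def near(p,r):
    v,u=np.mgrid[:384,:512]; return np.hypot(u-p[0]/1.5,v-p[1]/1.5)<r
for p in((329,129),(456,212)):
    m=near(p,14)&(Z>.034)&(Z<.05); vu=np.argwhere(m)[:,::-1]; print("pin",len(vu),np.round(P[m].mean(0)*1000,1),np.round(np.median(Z[m])*1000,1), np.round(fplane(c,[vu.mean(0)],.04)*1000,1))
m=near((343,279),25)&(Z>.052)&(Z<.08); print("knob",len(P[m]),rect(P[m]),np.median(Z[m]))
v,u=np.mgrid[:384,:512]
bm=(I[...,0]-I[...,2]>50)&(Z>.008)&(Z<.026)&near((395,175),110); n,l,st,ce=cv2.connectedComponentsWithStats(bm.astype(np.uint8)); k=1+np.argmax(st[1:,4]); q=P[l==k]
print("all",rect(q))
y=np.array([.18,.983]); R=np.deg2rad(-10.7); ex=np.array([np.cos(R),np.sin(R)]);ey=np.array([-ex[1],ex[0]])
s=q[:,:2]@ex; print("x range",np.percentile(s,[.1,99.9])*1000)
q2=q[s>s.max()-.120]; print("board",rect(q2))
E
```

```text
pin 55 [ 534.8 -274.5   39.7] 40.0 [[ 534.8 -274.6   40. ]]
pin 53 [ 510.4 -401.2   39.6] 39.8 [[ 510.4 -401.1   40. ]]
knob 214 ([array([ 426.48, -332.94]), array([22.23, 10.3 ]), np.float64(79.78)], [[419.3999938964844, -343.0], [429.6000061035156, -344.79998779296875], [433.5, -322.8999938964844], [423.3999938964844, -321.1000061035156]]) 0.07252027563439192
all ([array([ 493.09, -345.62]), array([189.77, 184.83]), np.float64(79.04)], [[384.29998779296875, -421.20001220703125], [565.7999877929688, -456.29998779296875], [601.9000244140625, -270.0], [420.3999938964844, -234.89999389648438]])
x range [458.08939096 640.67612025]
board ([array([ 524.97, -351.86]), array([189.75, 120.03]), np.float64(79.14)], [[448.20001220703125, -433.70001220703125], [566.0, -456.29998779296875], [601.7999877929688, -270.0], [483.8999938964844, -247.39999389648438]])
```

>>> step_arm(
  delta_pos=[
    [0.11,0.9,0],
    [0.11,0.9,0],
    [0.11,0.9,0],
    [0.11,0.9,0],
    [0.11,0.9,0],
    [0.11,0.9,0],
    [0.11,0.9,0],
    [0.11,0.9,0],
    [0.11,0.9,0],
    [0.11,0.9,0],
    [0.11,0.9,0],
    [0,0,0],
  ],
  turn=[0,0,0,0,0,0,0,0,0,0,0,0],
)

```text
time: 2.85
ee_pos: [0.4911, -0.1099, 0.2503]
eef_rot: [0.98, 0.201, 0.0, -0.0]
ft_force: [-0.4, 0.3, 0.2]
width: 0.0872
grip_force: 0.0
```

>>> step_arm(
  delta_pos=[
    [0,0,0],
    [0,0,0],
    [0,0,0],
  ],
  turn=[0,0,0],
)

```text
time: 3.15
ee_pos: [0.4906, -0.1139, 0.25]
eef_rot: [0.98, 0.198, -0.0, 0.0]
ft_force: [0.3, -0.0, -0.2]
width: 0.0871
grip_force: 0.0
```

Run:
```python
from bench import *
from h import *
c=camera("wrist"); np.savez("w2.npz",**c); cv2.imwrite("pics/w2.png",cv2.resize(c["image"][...,::-1],(768,576),interpolation=cv2.INTER_CUBIC))
s=read_state();p=s["ee_pos"];print(p,s["joint_positions"])
from scipy.spatial.transform import Rotation as R
print("tool y dir",np.round(R.from_quat(s["eef_rot"]).as_matrix()[:,1:],4).tolist())
P=fcloud(c);Z=P[...,2];D=np.hypot(P[...,0]-.5587,P[...,1]+.090)
m=(Z>.066)&(Z<.09)&(D<.07);print("handle",m.sum(),rect(P[m]),np.median(Z[m]))
I=c["image"].astype(int);m=(Z>.004)&(Z<.016)&(D<.11)&(I.min(-1)>120);print("flange",m.sum(),rect(P[m]))
```

```text
[ 0.49064285 -0.11367065  0.24998124] [ 0.56171248  0.07641464 -0.44438111  1.71337222  0.03370634  1.35942967
 -1.05977921]
tool y dir [[0.3891, -0.0001], [-0.9212, -0.0001], [0.0001, -1.0]]
handle 1289 ([array([555.69, -90.28]), array([108.31,  15.71]), np.float64(23.09)], [[502.79998779296875, -104.30000305175781], [509.0, -118.69999694824219], [608.5999755859375, -76.30000305175781], [602.4000244140625, -61.79999923706055]]) 0.07780107455981375
flange 4951 ([array([556.13, -90.03]), array([160.22, 116.81]), np.float64(22.92)], [[459.6000061035156, -67.4000015258789], [505.1000061035156, -175.0], [652.7000122070312, -112.5999984741211], [607.2000122070312, -5.0]])
```

View pics/w2.png

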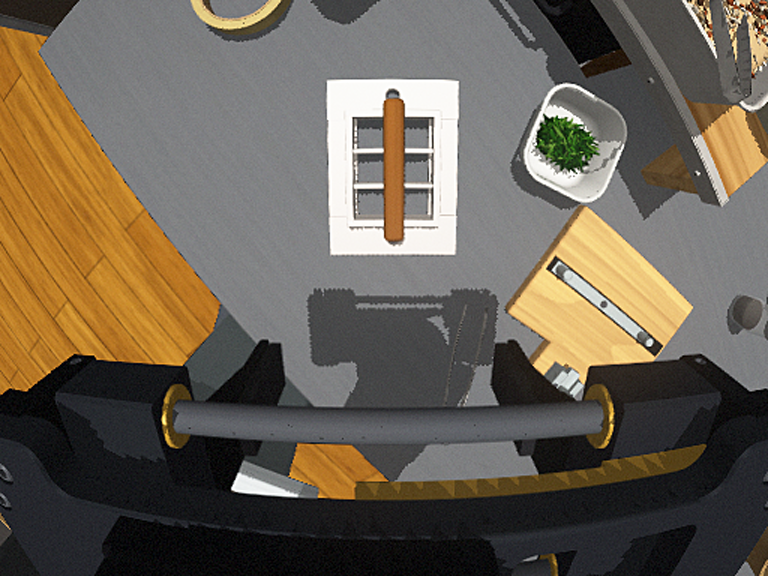

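The handle runs vertically in the image from (393,97) to (393,240) and is centred on the frame. The wrist measurement puts its centre at (555.9,-90.2), and the tool is already aligned with it.

>>> step_arm(
  delta_pos=[
    [0.65,0.235,0],
    [0.65,0.235,0],
    [0.65,0.235,-0.2],
    [0.65,0.235,-0.6],
    [0,0,-0.9],
    [0,0,-0.9],
    [0,0,-0.9],
    [0,0,-0.9],
    [0,0,-0.9],
    [0,0,-0.9],
    [0,0,-0.9],
    [0,0,-0.86],
  ],
  turn=[0,0,0,0,0,0,0,0,0,0,0,0],
  grip=0.3,
)

```text
time: 4.4
ee_pos: [0.5556, -0.0899, 0.05]
eef_rot: [0.98, 0.199, -0.0, 0.0]
ft_force: [-0.0, 0.0, -0.1]
width: 0.061
grip_force: 0.0
```

>>> step_arm(
  delta_pos=[
    [0,0,0],
    [0,0,0],
    [0,0,0],
  ],
  turn=[0,0,0],
)

```text
time: 4.7
ee_pos: [0.5567, -0.0895, 0.0524]
eef_rot: [0.98, 0.199, 0.001, 0.0]
ft_force: [0.1, -0.1, -0.1]
width: 0.0604
grip_force: 0.0
```

>>> step_arm(
  delta_pos=[
    [0,0,0],
    [0,0,0],
    [0,0,0],
    [0,0,0],
    [0,0,0],
    [0,0,0],
    [0,0,0],
    [0,0,0],
    [0,0,0],
    [0,0,0],
  ],
  turn=[0,0,0,0,0,0,0,0,0,0],
  grip=1,
  newtons=45,
)

```text
time: 5.7
ee_pos: [0.5559, -0.0894, 0.0511]
eef_rot: [0.98, 0.199, 0.0, 0.0]
ft_force: [-0.5, -1.2, -0.7]
width: 0.0154
grip_force: 45.0
```

>>> step_arm(
  delta_pos=[
    [0,0,0.3],
    [0,0,0.6],
    [0,0,0.8],
    [0,0,0.8],
    [0,0,0.8],
    [0,0,0.7],
    [0,0,0],
    [0,0,0],
  ],
  turn=[0,0,0,0,0,0,0,0],
)

```text
time: 6.5
ee_pos: [0.5558, -0.0892, 0.1513]
eef_rot: [0.98, 0.199, 0.0, 0.0]
ft_force: [0.0, -0.4, -2.3]
width: 0.0154
grip_force: 45.0
```

>>> step_arm(
  delta_pos=[
    [-0.11,-0.83,0],
    [-0.11,-0.83,0],
    [-0.11,-0.83,0],
    [-0.11,-0.83,0],
    [-0.11,-0.83,0],
    [-0.11,-0.83,0],
    [-0.11,-0.83,0],
    [-0.11,-0.83,0],
    [-0.11,-0.83,0],
    [-0.11,-0.83,0],
    [-0.11,-0.83,0],
    [-0.11,-0.83,0],
  ],
  turn=[0.68,0.68,0.68,0.68,0.68,0.68,0.68,0.68,0.68,0.68,0.68,0.68],
)

```text
time: 7.7
ee_pos: [0.522, -0.3386, 0.1496]
eef_rot: [0.77, 0.638, -0.0, -0.001]
ft_force: [0.1, 0.2, -2.2]
width: 0.0156
grip_force: 45.0
```

>>> step_arm(
  delta_pos=[
    [0,0,0],
    [0,0,-0.5],
    [0,0,-0.5],
    [0,0,0],
    [0,0,0],
  ],
  turn=[0,0,0,0,0],
)

```text
time: 8.2
ee_pos: [0.5227, -0.3372, 0.1252]
eef_rot: [0.771, 0.637, -0.0, -0.001]
ft_force: [-0.2, -0.5, -2.5]
width: 0.0155
grip_force: 45.0
```

```bash
cat > look.py <<'E'
import sys
from bench import *
from h import *
from scipy.spatial.transform import Rotation as R
n=sys.argv[1]
c=camera("wrist"); np.savez(n+".npz",**c); cv2.imwrite(f"pics/{n}.png",cv2.resize(c["image"][...,::-1],(768,576),interpolation=cv2.INTER_CUBIC))
s=read_state();print(s["time"],np.round(s["ee_pos"],4),np.round(s["ft_force"],2),np.round(s["torque"],3),s["width"])
M=R.from_quat(s["eef_rot"]).as_matrix();print("tool y yaw",np.degrees(np.arctan2(M[1,1],M[0,1])))
E
python3 look.py w3
```

```text
8.25 [ 0.523  -0.3376  0.126 ] [-0.22  0.19 -2.79] [-0.003 -0.089  0.033] 0.015618902999389022
tool y yaw -10.870547744147048
```

View pics/w3.png

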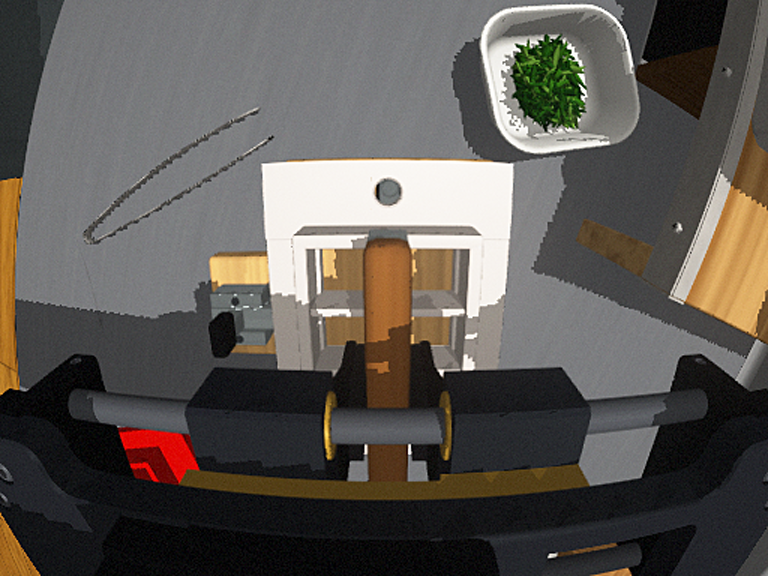

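The near hole is at (388,191), with the pin tip visible inside it. I'll measure the frame and the hole.

```bash
python3 - <<'E'
from h import *
c=dict(np.load("w3.npz"));P=fcloud(c);Z=P[...,2];I=c["image"]
ey=np.deg2rad(79.1);ey=np.array([np.cos(ey),np.sin(ey)]);ex=np.array([ey[1],-ey[0]])
v,u=np.mgrid[:384,:512];near=np.hypot(u-388/1.5,v-191/1.5)<14
fl=(Z>.078)&(Z<.092)&(v<160)&(I.min(-1)>110)&(np.abs(u-258)<90)
n,l,st,ce=cv2.connectedComponentsWithStats(fl.astype(np.uint8));fl=l==1+np.argmax(st[1:,4])
q=P[fl];print("flange z",np.median(q[:,2]),np.polyfit(q[:,0]*ex[0]+q[:,1]*ex[1],q[:,2],1)[0],"slope y",np.polyfit(q[:,:2]@ey,q[:,2],1)[0]); print(rect(q))
g=I.astype(int).mean(-1);hole=near&(~fl)
pts=np.argwhere(hole)[:,::-1]; ct,_=cv2.findContours(hole.astype(np.uint8),0,1); ct=max(ct,key=cv2.contourArea)[:,0]
w=fplane(c,ct,np.median(q[:,2]))[:,:2]*1000; (cx,cy),r=cv2.minEnclosingCircle(w.astype(np.float32)); print("hole",cx,cy,r,w.mean(0))
m=near&(Z>.03)&(Z<.05);print("pin",m.sum(),np.round(P[m].mean(0)*1000,1), "z",np.median(Z[m]))
print("hole - pin(534.8,-274.5) along ex,ey",(np.array([cx,cy])-[534.8,-274.5])@ex,(np.array([cx,cy])-[534.8,-274.5])@ey)
E
python3 - <<'E'
import cv2;i=cv2.imread("pics/w3.png")[150:230,340:440];cv2.imwrite("pics/w3c.png",cv2.resize(i,None,fx=6,fy=6,interpolation=cv2.INTER_CUBIC))
E
```

```text
flange z 0.08443357440879973 -0.0011258345410992171 slope y -0.010120677844842278
([array([ 533.05, -275.36]), array([ 36.56, 116.76]), np.float64(79.24)], [[472.29998779296875, -282.3999938964844], [587.0, -304.20001220703125], [593.7999877929688, -268.29998779296875], [479.1000061035156, -246.5]])
hole 534.203125 -271.8374938964844 6.073026180267334 [ 534.18948203 -272.05330525]
pin 105 [ 534.8 -274.    39.9] z 0.03998599784217686
hole - pin(534.8,-274.5) along ex,ey -1.0895743777482223 2.5016047234200443
```

View pics/w3c.png

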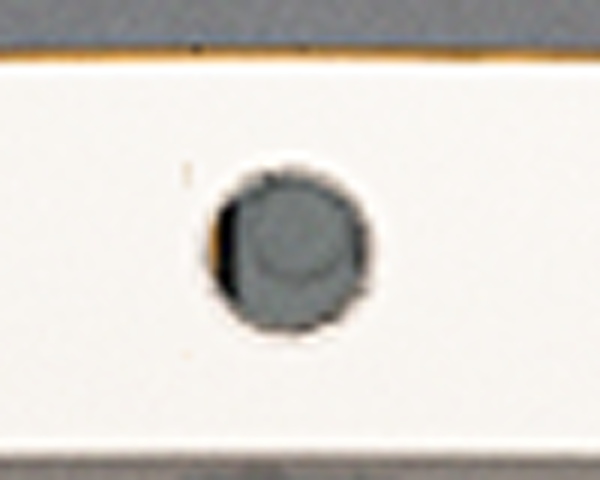

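The pin shows slightly high in the hole. The measured hole-minus-pin offset is about -1 mm in x and +2.2 mm in y (board axes). I'll correct that, lower to just above the pin tips and re-measure.

>>> step_arm(
  delta_pos=[
    [0.02,-0.09,-0.4],
    [0,0,-0.4],
    [0,0,-0.35],
    [0,0,0],
    [0,0,0],
    [0,0,0],
  ],
  turn=[0,0,0,0,0,0],
)

```text
time: 8.85
ee_pos: [0.5236, -0.3406, 0.0977]
eef_rot: [0.771, 0.637, 0.0, 0.0]
ft_force: [0.1, -0.2, -1.7]
width: 0.0159
grip_force: 45.0
```

```bash
python3 look.py w4
cat > hp.py <<'E'
import sys
from h import *
c=dict(np.load(sys.argv[1]+".npz"));P=fcloud(c);Z=P[...,2];I=c["image"]
a=np.deg2rad(79.1);ey=np.array([np.cos(a),np.sin(a)]);ex=np.array([ey[1],-ey[0]])
v,u=np.mgrid[:384,:512];near=np.hypot(u-388/1.5,v-191/1.5)<14
fl=(I.min(-1)>150)&(v<155)&(v>105)&(np.abs(u-258)<80)
q=P[fl];zt=np.median(q[:,2]);print("flange top z",zt,"slopes",np.polyfit(q[:,:2]@ex,q[:,2],1)[0],np.polyfit(q[:,:2]@ey,q[:,2],1)[0])
ct,_=cv2.findContours((near&~fl).astype(np.uint8),0,1);ct=max(ct,key=cv2.contourArea)[:,0]
h,r=cv2.minEnclosingCircle((fplane(c,ct,zt)[:,:2]*1000).astype(np.float32));h=np.array(h)
m=near&(Z>.036)&(Z<.0415);p=P[m].mean(0)*1000;print("hole",h,r,"pin",p,m.sum(),"err ex,ey",(h-p[:2])@ex,(h-p[:2])@ey, "vs first pin",(h-[534.8,-274.4])@ex,(h-[534.8,-274.4])@ey)
i=I[100:154,220:300][...,::-1];cv2.imwrite(f"pics/{sys.argv[1]}c.png",cv2.resize(i,None,fx=9,fy=9,interpolation=cv2.INTER_CUBIC))
E
python3 hp.py w4
```

```text
8.9 [ 0.5236 -0.3406  0.0978] [-0.52 -0.04 -3.53] [-0.001 -0.042 -0.003] 0.015651802547308108
tool y yaw -10.911199171665878
flange top z 0.056771460804508206 slopes 0.00016570785336740196 0.20105691001770623
hole [ 535.22436523 -275.56832886] 6.2603068351745605 pin [ 534.71961915 -274.57432824   40.11357388] 116 err ex,ey 0.6836008005605827 -0.8806223849783209 vs first pin 0.6376348021121118 -1.0670051688564552
```

View pics/w4c.png

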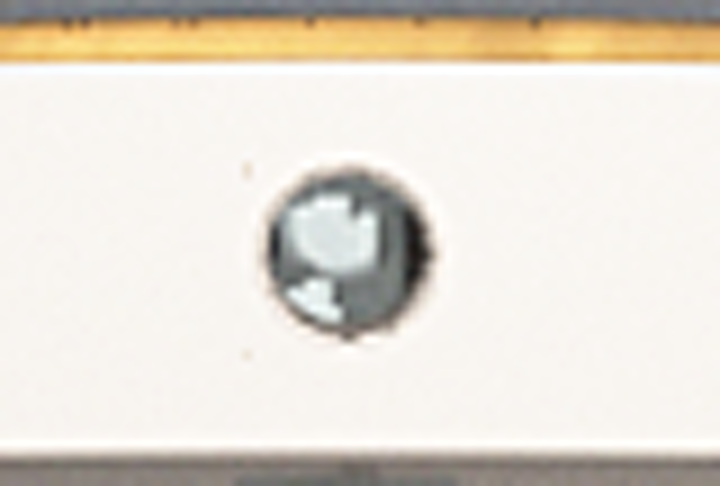

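The remaining error is about +0.65 mm in x and -0.95 mm in y. I'll correct it and feel downward gently.

>>> step_arm(
  delta_pos=[
    [-0.018,0.036,0],
    [0,0,-0.1],
    [0,0,-0.1],
    [0,0,-0.08],
    [0,0,-0.06],
    [0,0,-0.06],
    [0,0,0],
    [0,0,0],
  ],
  turn=[0,0,0,0,0,0,0,0],
)

```text
time: 9.7
ee_pos: [0.5229, -0.3396, 0.0873]
eef_rot: [0.771, 0.637, 0.0, 0.0]
ft_force: [0.4, 0.3, -3.2]
width: 0.0157
grip_force: 45.0
```

```bash
python3 look.py w5; python3 hp.py w5
```

```text
9.75 [ 0.5229 -0.3396  0.0874] [ 0.59  0.04 -3.59] [-0.007 -0.098  0.006] 0.015272707876303358
tool y yaw -10.909377650503567
flange top z 0.04639561561876758 slopes -0.0007446014591850275 0.23689126970141786
hole [ 534.42108154 -274.3336792 ] 6.227622032165527 pin [ 534.68656768 -274.65272118   39.91484712] 162 err ex,ey -0.3210258107579324 0.2630838372074822 vs first pin -0.38462324148645477 -0.0065274653292305695
```

No contact force with the underside 3.6 mm below the pin tips, so the pins are in the holes. I'll keep lowering gently.

>>> step_arm(
  delta_pos=[
    [0,0,-0.1],
    [0,0,-0.1],
    [0,0,-0.1],
    [0,0,-0.1],
    [0,0,-0.1],
    [0,0,0],
  ],
  turn=[0,0,0,0,0,0],
)

```text
time: 10.35
ee_pos: [0.5226, -0.3395, 0.0743]
eef_rot: [0.771, 0.637, -0.0, -0.0]
ft_force: [0.6, 0.6, -2.3]
width: 0.0155
grip_force: 45.0
```

>>> step_arm(
  delta_pos=[
    [0,0,-0.08],
    [0,0,-0.08],
    [0,0,-0.08],
    [0,0,0],
  ],
  turn=[0,0,0,0],
)

```text
time: 10.75
ee_pos: [0.5229, -0.3396, 0.0691]
eef_rot: [0.771, 0.637, 0.0, 0.0]
ft_force: [-1.5, 1.0, 1.2]
width: 0.0156
grip_force: 45.0
```

>>> step_arm(
  delta_pos=[
    [0,0,-0.06],
    [0,0,0],
    [0,0,0],
  ],
  turn=[0,0,0],
)

```text
time: 11.05
ee_pos: [0.5229, -0.3396, 0.0691]
eef_rot: [0.771, 0.637, -0.0, 0.0]
ft_force: [-7.9, 3.8, 14.9]
width: 0.0157
grip_force: 45.0
```

>>> step_arm(
  delta_pos=[
    [0,0,0],
    [0,0,0],
    [0,0,0],
    [0,0,0],
    [0,0,0],
    [0,0,0],
  ],
  turn=[0,0,0,0,0,0],
  grip=0.4,
)

```text
time: 11.65
ee_pos: [0.5229, -0.3396, 0.0672]
eef_rot: [0.771, 0.637, 0.0, -0.0]
ft_force: [0.1, -0.3, 0.1]
width: 0.0502
grip_force: 0.0
```

```bash
python3 look.py w6
python3 - <<'E'
from h import *
c=dict(np.load("w6.npz"));P=fcloud(c);Z=P[...,2];I=c["image"]
v,u=np.mgrid[:384,:512]
fl=(I.min(-1)>150)&(np.abs(P[...,0]-.5226)<.09)&(np.abs(P[...,1]+.27)<.07)&(Z<.034)&(Z>.015)
q=P[fl];print(fl.sum(),np.percentile(q[:,2],[5,50,95]),rect(q));A=np.c_[q[:,:2]-q[:,:2].mean(0),np.ones(len(q))];print(np.linalg.lstsq(A,q[:,2],rcond=None)[0])
D=np.hypot(P[...,0]-.4265,P[...,1]+.333);m=(D<.02)&(Z>.066)&(Z<.08);print("knob",m.sum(),rect(P[m]) if m.sum()>4 else 0)
E
```

```text
11.7 [ 0.5229 -0.3396  0.0672] [-0.11  0.09  0.14] [-0.052 -0.053  0.037] 0.05114482880696012
tool y yaw -10.907408410913614
8999 [0.02704525 0.02821562 0.02928646] ([array([ 528.72, -303.84]), array([ 89.46, 123.25]), np.float64(79.1)], [[459.70001220703125, -336.1000061035156], [580.7999877929688, -359.3999938964844], [597.7000122070312, -271.6000061035156], [476.70001220703125, -248.3000030517578]])
[0.00064492 0.00216217 0.02808412]
knob 30 ([array([ 428.83, -322.54]), array([1.81, 8.44]), np.float64(69.06)], [[424.6000061035156, -321.8999938964844], [432.5, -324.8999938964844], [433.1000061035156, -323.20001220703125], [425.20001220703125, -320.20001220703125]])
```

The flange top is at 28 mm and level, so the frame is seated. Next I'll lift clear, close the fingers and go in front of the bolt knob.

>>> step_arm(
  delta_pos=[
    [0,0,0.4],
    [0,0,0.7],
    [0,0,0.7],
    [0,0,0.7],
    [0,0,0.7],
    [-0.7,0.07,0],
    [-0.72,0.07,0],
    [-0.72,0.07,0],
    [-0.72,0.07,0],
    [-0.72,0.07,0],
    [-0.72,0.07,0],
    [-0.72,0.07,0],
  ],
  turn=[0,0,0,0,0,0,0,0,0,0,0,0],
)

```text
time: 12.9
ee_pos: [0.3969, -0.3273, 0.1482]
eef_rot: [0.771, 0.637, 0.0, 0.0]
ft_force: [0.1, -0.1, 0.1]
width: 0.0523
grip_force: 0.0
```

>>> step_arm(
  delta_pos=[
    [0,0,0],
    [0,0,0],
    [0,0,0],
    [0,0,0],
    [0,0,0],
    [0,0,0],
    [0,0,0],
  ],
  turn=[0,0,0,0,0,0,0],
  grip=1,
  newtons=20,
)

```text
time: 13.6
ee_pos: [0.3975, -0.3273, 0.1472]
eef_rot: [0.771, 0.637, 0.0, -0.0]
ft_force: [0.2, 0.8, -0.5]
width: 0.0049
grip_force: 0.0
```

```bash
python3 look.py w7
python3 - <<'E'
from h import *
c=dict(np.load("w7.npz"));P=fcloud(c);Z=P[...,2]
D=np.hypot(P[...,0]-.5226,P[...,1]+.338);m=(D<.07)&(Z>.085)&(Z<.11);print("handle",m.sum(),rect(P[m]),np.median(Z[m]))
D=np.hypot(P[...,0]-.4265,P[...,1]+.333);m=(D<.025)&(Z>.066)&(Z<.08);print("knob",m.sum(),rect(P[m]) if m.sum()>4 else 0)
E
```

```text
13.65 [ 0.3974 -0.3273  0.1473] [-0.05 -0.14  0.32] [-0.076 -0.07  -0.024] 0.0029982737295336107
tool y yaw -10.901463732562664
handle 2473 ([array([ 521.39, -337.77]), array([109.36,  16.52]), np.float64(79.18)], [[503.0, -389.8999938964844], [519.2000122070312, -393.0], [539.7999877929688, -285.6000061035156], [523.5, -282.5]]) 0.09546852408515302
knob 276 ([array([ 425.45, -332.18]), array([21.65,  9.35]), np.float64(81.75)], [[419.29998779296875, -342.20001220703125], [428.5, -343.6000061035156], [431.6000061035156, -322.1000061035156], [422.3999938964844, -320.79998779296875]])
```

View pics/w7.png

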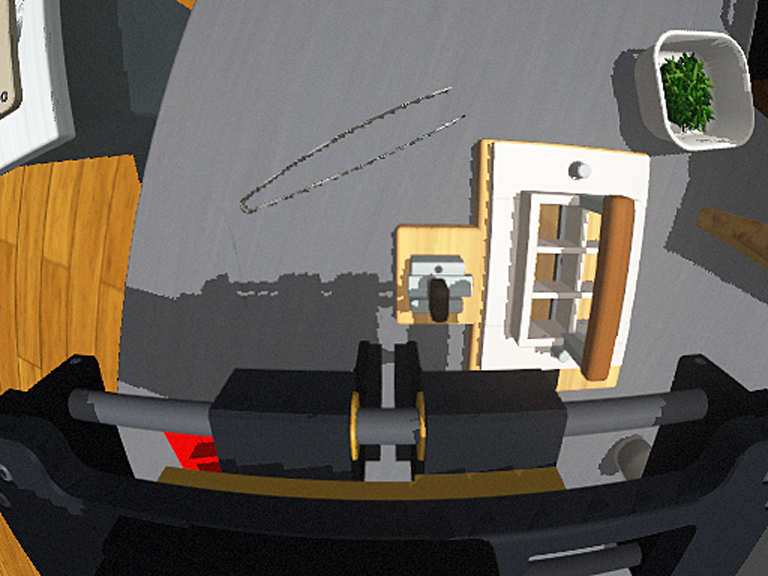

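The frame lies on both pins: one tip is visible at (580,171) and the other hole at (560,352). The knob is at (438,298). I'll descend in front of it and push along the board's +x.

>>> step_arm(
  delta_pos=[
    [0,0,-0.5],
    [0,0,-0.7],
    [0,0,-0.7],
    [0,0,-0.7],
    [0,0,-0.6],
    [0,0,-0.42],
    [0,0,0],
    [0,0,0],
  ],
  turn=[0,0,0,0,0,0,0,0],
)

```text
time: 14.45
ee_pos: [0.3975, -0.3273, 0.0569]
eef_rot: [0.771, 0.637, 0.0, -0.0]
ft_force: [-0.5, 0.3, -0.2]
width: 0.0003
grip_force: 0.0
```

>>> step_arm(
  delta_pos=[
    [0.12,-0.023,0],
    [0.12,-0.023,0],
    [0.12,-0.023,0],
    [0.12,-0.023,0],
    [0.12,-0.023,0],
    [0.12,-0.023,0],
  ],
  turn=[0,0,0,0,0,0],
)

```text
time: 15.05
ee_pos: [0.4149, -0.3307, 0.0567]
eef_rot: [0.771, 0.637, -0.0, -0.001]
ft_force: [-4.8, 0.5, 3.4]
width: 0.0006
grip_force: 2.2
```

>>> step_arm(
  delta_pos=[
    [0.1,-0.019,0],
    [0.1,-0.019,0],
    [0.1,-0.019,0],
    [0,0,0],
  ],
  turn=[0,0,0,0],
)

```text
time: 15.45
ee_pos: [0.423, -0.3323, 0.0567]
eef_rot: [0.771, 0.637, 0.0, -0.0]
ft_force: [-2.3, -0.4, -0.2]
width: 0.0003
grip_force: 1.2
```

>>> step_arm(
  delta_pos=[
    [0.08,-0.015,0],
    [0.08,-0.015,0],
    [0.08,-0.015,0],
    [0,0,0],
  ],
  turn=[0,0,0,0],
)

```text
time: 15.85
ee_pos: [0.4291, -0.3334, 0.0567]
eef_rot: [0.771, 0.637, 0.0, 0.0]
ft_force: [-2.9, -0.3, -2.6]
width: 0.0005
grip_force: 1.3
```

>>> step_arm(
  delta_pos=[
    [0.05,-0.01,0],
    [0.05,-0.01,0],
    [0,0,0],
  ],
  turn=[0,0,0],
)

```text
time: 16.15
ee_pos: [0.4314, -0.3338, 0.0567]
eef_rot: [0.771, 0.637, 0.0, -0.0]
ft_force: [-4.2, 0.0, -1.9]
width: 0.0004
grip_force: 1.6
```

>>> step_arm(
  delta_pos=[
    [0.05,-0.01,0],
    [0.05,-0.01,0],
    [0,0,0],
  ],
  turn=[0,0,0],
)

```text
time: 16.45
ee_pos: [0.434, -0.3343, 0.0567]
eef_rot: [0.771, 0.637, 0.0, -0.0]
ft_force: [-4.1, 0.2, -2.4]
width: 0.0002
grip_force: 1.7
```

>>> step_arm(
  delta_pos=[
    [0.04,-0.008,0],
    [0,0,0],
  ],
  turn=[0,0],
)

```text
time: 16.65
ee_pos: [0.435, -0.3345, 0.0568]
eef_rot: [0.771, 0.637, 0.0, 0.0]
ft_force: [-3.5, 0.1, -2.2]
width: 0.0004
grip_force: 1.8
```

>>> step_arm(
  delta_pos=[
    [0.04,-0.008,0],
    [0.04,-0.008,0],
    [0,0,0],
  ],
  turn=[0,0,0],
)

```text
time: 16.95
ee_pos: [0.4366, -0.3348, 0.0568]
eef_rot: [0.771, 0.637, -0.0, -0.0]
ft_force: [-5.1, 0.9, 0.1]
width: 0.0006
grip_force: 3.0
```

>>> step_arm(
  delta_pos=[
    [0.04,-0.008,0],
    [0.04,-0.008,0],
    [0,0,0],
  ],
  turn=[0,0,0],
)

```text
time: 17.25
ee_pos: [0.4368, -0.3349, 0.0568]
eef_rot: [0.771, 0.636, -0.001, -0.002]
ft_force: [-14.6, 4.5, 8.4]
width: 0.0008
grip_force: 7.8
```

```bash
python3 look.py w8
python3 - <<'E'
from h import *
c=dict(np.load("w8.npz"));P=fcloud(c);Z=P[...,2];ex=np.array([.982,-.189]);ey=np.array([.189,.982]);d=P[...,:2]-[.5201,-.3509];X=d@ex;Y=d@ey
m=(abs(Y)<.015)&(X>-.11)&(X<-.05)&(Z>.06)&(Z<.08);print("knob",m.sum(),np.percentile(X[m],[2,50,98]) if m.sum() else 0)
E
```

```text
17.3 [ 0.4367 -0.3349  0.0568] [-14.65   5.56   9.51] [ 1.137  3.171 -0.008] 0.0006691185334733955
tool y yaw -10.941362308525827
knob 807 [-0.09437327 -0.08148279 -0.0683336 ]
```

The force rose to 15 N and motion stopped, so the bolt is at its hard stop. I'll back off, lift and check.

>>> step_arm(
  delta_pos=[
    [-0.3,0.06,0],
    [-0.5,0.1,0],
    [-0.5,0.1,0],
    [0,0,0.6],
    [0,0,0.9],
    [0,0,0.9],
    [0,0,0.9],
    [0,0,0.9],
    [-0.2,0,0.5],
    [0,0,0],
    [0,0,0],
  ],
  turn=[0,0,0,0,0,0,0,0,0,0,0],
)

```text
time: 18.4
ee_pos: [0.401, -0.3289, 0.1741]
eef_rot: [0.771, 0.637, -0.0, 0.0]
ft_force: [0.4, -0.1, -1.3]
width: 0.0005
grip_force: 0.0
```

```bash
python3 look.py w9
python3 - <<'E'
from h import *
c=dict(np.load("w9.npz"));P=fcloud(c);Z=P[...,2];ex=np.array([.982,-.189]);ey=np.array([.189,.982]);d=P[...,:2]-[.5201,-.3509];X=d@ex;Y=d@ey
m=(abs(Y)<.015)&(X>-.11)&(X<-.055)&(Z>.066)&(Z<.08);print("knob",m.sum(),np.percentile(X[m],[2,50,98]))
m=(abs(X)<.07)&(abs(Y)<.12)&(Z>.02)&(Z<.033)&(c["image"].min(-1)>150);q=P[m];A=np.c_[q[:,:2]-q[:,:2].mean(0),np.ones(len(q))];print("flange",m.sum(),np.linalg.lstsq(A,q[:,2],rcond=None)[0])
E
```

```text
18.45 [ 0.4009 -0.3286  0.1735] [-0.94  0.12 -0.21] [-0.06  -0.062  0.029] 0.0003449331519710183
tool y yaw -10.919186717923814
knob 260 [-0.07753785 -0.07316636 -0.06778971]
flange 5131 [0.00066013 0.00050142 0.02819786]
```

View pics/w9.png

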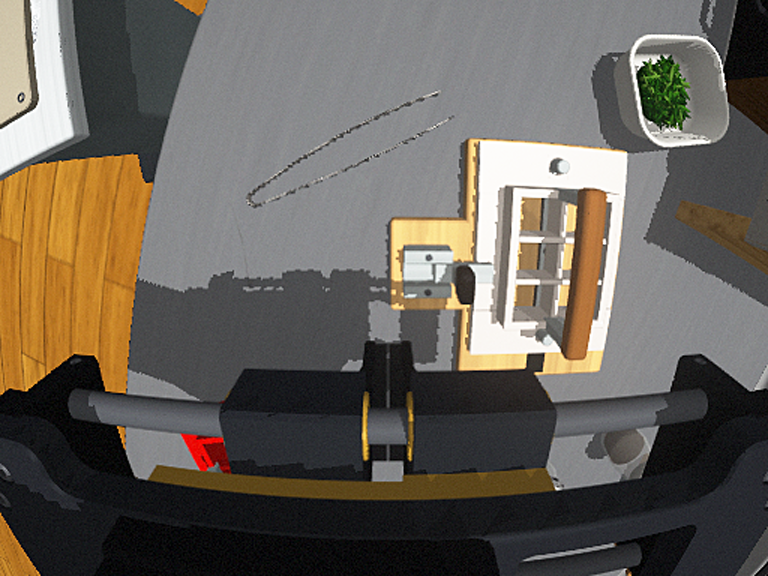

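The bolt tongue at (480,275) overlaps the flange, and the knob is at board x = -73 mm, which is home within measurement error. The frame is flat on both pins and nothing is touching the robot, so I'm handing in.

```bash
python3 -c "
from bench import *
print(close_job())"
```

```text
the job is handed in; nothing more can be done
None
```

The white frame is seated flat on both pins, the bolt is pushed home to its stop over the frame's edge, the gripper is clear with nothing else moved, and I handed the job in at about 18.5 s of the 72 s allowed.

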